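# Queue tube carriers by height on the decapper's loading lane

### The arm

A 7-joint arm with a two-finger parallel gripper is mounted at the origin on the work surface. World frame = base frame: x ahead of the robot, y to its left, z up, the work surface at z = 0. Lengths are in m, angles in rad, forces in N, time in s.
With the tool pointing down it reaches from about 0.4 to 0.9 m from the base axis. Payload 5.6 kg.
Tool frame: the origin (TCP) lies at the very end of the fingers, on their centre line; the grasp point (between the pads) lies 19 mm behind it (manip.grip_point_offset is the distance from the TCP to the grasp point, in m); z points along the fingers, y is the line along which they close (so a half turn about z gives the same grasp; the last joint's range is limited). The gripper opens to 92 mm and grips with 3 to 60 N. Pads are 20 mm wide; open, the fingers measure 128 mm over their backs; the gripper's body (75 mm by 189 mm) begins 69 mm behind the grasp point.
Start: joints at [1.27, 0.468, -0.012, 1.603, 0.006, 1.071, -0.056], TCP at [0.166, -0.629, 0.215] pointing down, gripper open.
Joint ranges: [-2.53, 2.53], [-0.31, 2.02], [-1.57, 1.55], [0.28, 2.44], [-1.29, 4.43], [0.15, 1.84], [-2.92, 2.92]. Speed limits (rad/s): [2.57, 2.57, 3.14, 3.14, 3.14, 3.14, 3.14].

### API

Orientations are given as a rotation vector (axis times angle).
In Python, from rig import manip gives the robot as it stands. The module is installed in compiled form; this text tells all that it offers.
- The arm moves only by the tool drive_tool, never from a script. Its argument "moves" is a list of rows, each a list of 2 entries, a list of its own where there are three numbers: the shift along the tool's x, y, z in units of 40 mm (1.0 is 40 mm), then the turn, a rotation vector about the tool's x, y, z in degrees. A call has 1 to 12 rows; each row shifts and turns the commanded pose from where the row before left it, along the tool's axes as they then stand; what a row does not reach is not made up. A row lasts 1/12 s, in which the tool goes at most 41.7 mm and 7.16 degrees, less where a joint would pass 70% of its speed; a pose out of reach is approached as far as the arm can. A call is refused whole if a number of a shift passes 1 or a number of a turn 7.16, either way. A call with a gripper value outside its range is refused whole. "jaw" is the finger opening in mm, from 0 to 91.9, set as the call begins (left out, the last holds). The fingers move at their own pace and stop on an object; "grip_force" is the grip in N (left out, the last holds). Time passes only in rows, so rows that do not move let the fingers close. It gives the time, the measured TCP pose, the force, the opening and the grip force at its end, in the units of the state.
- manip.read_state(): the state, without advancing time (a new reading comes with each control period).
- manip.snapshot(name): name is "scene" or "top" or "wrist"; returns the picture (420x560x3 uint8, red, green, blue); there is no depth.
- manip.camera_model(name): a dict with "vertical_fov" (degrees; the focal length in pixels is half the picture's height over the tangent of half this angle, whatever the lens; pixels are square), "cx", "cy" (the principal point, pixels), "distortion" ([k1, k2, p1, p2, k3] as OpenCV has them; the pictures are not rectified), "position" and "orientation" of the camera in the world; the wrist camera has in their place "hand_eye" (4x4, takes a point from camera to tool coordinates, whose origin is the TCP and whose axes are the flange's). Camera axes: x right, y down, z forward; pixel columns grow to the right and rows downward; lengths in m; the calibration is good to about 2 mm. A picture is of the moment at which its call begins: read the wrist's pose just before it. camera_model takes no time and is no camera call.
- manip.close_job(): hands the job in; it is judged then, once.
The state is a dict: "time": time; "q": joint angles; "joint_vel": joint speeds; "joint_efforts": joint torques, N m; "ee_pos": TCP position; "tool_rot": TCP orientation; "force": force on the tool from outside, world axes, zero at the start; "torque": the same for the moment, N m; "width": opening from 0.0 (shut) to 1.0 (fully open); "grasp_force": force on a finger pad.
Only numpy, scipy, OpenCV 4.12 (cv2) and the standard library are available. Lean on these libraries where they do the work, as an engineer would, in place of code of your own. Each camera call takes 0.05 s, during which the arm holds its last target. There are 200 camera calls.

### The job

Queue this batch for the tube decapper, which takes tubes through the lane's stop gate shortest first: stand the four carriers that hold capped tubes on the four ring marks of the belt, one centred on each, in order of height, with the shortest on the mark next to the gate and the tallest farthest from it. Never let a carrier tip over on the way, and leave all four standing still and upright on the belt.

Things in the scene. Friction and masses are not known exactly. Their poses are not given: they have to be found in the camera images.
- tube_blue: loose tube carrier, one rigid piece of 70 to 120 g: dark grey round puck, 40 mm diameter, 30 mm high (upper 9 mm narrowing to 25 mm), a clear 13 mm tube upright in its centre with a light-blue cap, 17 mm diameter (1 mm more at its lower rim), 24 mm long; 70 mm tall in all, puck underside to cap top. Origin: centre of the puck's underside; z up through the cap; alike from all sides
- tube_purple: loose tube carrier, one rigid piece of 70 to 120 g: dark grey round puck, 40 mm diameter, 30 mm high (upper 9 mm narrowing to 25 mm), a clear 13 mm tube upright in its centre with a purple cap, 17 mm diameter (1 mm more at its lower rim), 24 mm long; 90 mm tall in all, puck underside to cap top. Origin: centre of the puck's underside; z up through the cap; alike from all sides
- tube_yellow: loose tube carrier, one rigid piece of 70 to 120 g: dark grey round puck, 40 mm diameter, 30 mm high (upper 9 mm narrowing to 25 mm), a clear 13 mm tube upright in its centre with a yellow cap, 17 mm diameter (1 mm more at its lower rim), 24 mm long; 113 mm tall in all, puck underside to cap top. Origin: centre of the puck's underside; z up through the cap; alike from all sides
- tube_red: loose tube carrier, one rigid piece of 70 to 120 g: dark grey round puck, 40 mm diameter, 30 mm high (upper 9 mm narrowing to 25 mm), a clear 16 mm tube upright in its centre with a red cap, 20 mm diameter (1 mm more at its lower rim), 24 mm long; 138 mm tall in all, puck underside to cap top. Origin: centre of the puck's underside; z up through the cap; alike from all sides
- mark_a: one of four alike white rings, 40 mm in diameter with a white dot in the centre, printed flat on the black belt: where a carrier is to stand. Origin: ring centre, on the belt's surface, 32 mm above the bench. The four lie 72 mm apart on the lane's centre line; which letter is at which end differs from start to start
- mark_b: one of four alike white rings, 40 mm in diameter with a white dot in the centre, printed flat on the black belt: where a carrier is to stand. Origin: ring centre, on the belt's surface, 32 mm above the bench. The four lie 72 mm apart on the lane's centre line; which letter is at which end differs from start to start
- mark_c: one of four alike white rings, 40 mm in diameter with a white dot in the centre, printed flat on the black belt: where a carrier is to stand. Origin: ring centre, on the belt's surface, 32 mm above the bench. The four lie 72 mm apart on the lane's centre line; which letter is at which end differs from start to start
- mark_d: one of four alike white rings, 40 mm in diameter with a white dot in the centre, printed flat on the black belt: where a carrier is to stand. Origin: ring centre, on the belt's surface, 32 mm above the bench. The four lie 72 mm apart on the lane's centre line; which letter is at which end differs from start to start
- gate: stop gate at either end of the lane, fixed: yellow blade 66 mm wide, 5 mm thick, up to 26 mm above the belt, between two blue posts (14 mm across the lane, 30 mm along it, 98 mm apart between centres, 41 mm above the belt). Origin: middle of the lane, on the belt's surface; 57 mm from the nearest mark, 129, 201 and 273 mm from the others. x across the lane, y along it
- lane: belt lane fixed on the bench, 420 mm long: still black belt 66 mm wide, its top 32 mm above the bench; along each side a steel guide rod, 8 mm thick, top 18 mm above the belt, 65 mm clear between the rods. Low grey tail plate (12 mm above the belt) at the end without the gate. Origin: middle of the lane at bench height; y along the lane, x across it, z up
Things that resemble listed ones, but are neither listed nor needed, are in the scene too. Leave any green or pink look-alike of the tube_purple alone.

How it is judged:
At the end, for the whole second after the job is handed in: Counting from the gate, the marks carry the light-blue, purple, yellow and red capped carriers (70, 90, 113, 138 mm tall) in that order, each centred within 12 mm of its mark, foot on the belt (6 mm above to 4 below at most), upright to 0.1 rad and at rest (((horizontal distance between tube_blue and mark_a below 0.012 m and horizontal distance between gate and mark_a between 0.037 and 0.077 m) or (horizontal distance between tube_blue and mark_b below 0.012 m and horizontal distance between gate and mark_b between 0.037 and 0.077 m) or (horizontal distance between tube_blue and mark_c below 0.012 m and horizontal distance between gate and mark_c between 0.037 and 0.077 m) or (horizontal distance between tube_blue and mark_d below 0.012 m and horizontal distance between gate and mark_d between 0.037 and 0.077 m)) and z of tube_blue in the frame of lane between 0.028 and 0.038 m and angle between each of tube_blue, tube_purple, tube_yellow, tube_red's own z axis and vertical below 0.1 rad and linear speed of each of tube_blue, tube_purple, tube_yellow, tube_red below 0.01 m/s and angular speed of each of tube_blue, tube_purple, tube_yellow, tube_red below 0.1 rad/s and ((horizontal distance between tube_purple and mark_a below 0.012 m and horizontal distance between gate and mark_a between 0.109 and 0.149 m) or (horizontal distance between tube_purple and mark_b below 0.012 m and horizontal distance between gate and mark_b between 0.109 and 0.149 m) or (horizontal distance between tube_purple and mark_c below 0.012 m and horizontal distance between gate and mark_c between 0.109 and 0.149 m) or (horizontal distance between tube_purple and mark_d below 0.012 m and horizontal distance between gate and mark_d between 0.109 and 0.149 m)) and z of tube_purple in the frame of lane between 0.028 and 0.038 m and ((horizontal distance between tube_yellow and mark_a below 0.012 m and horizontal distance between gate and mark_a between 0.181 and 0.221 m) or (horizontal distance between tube_yellow and mark_b below 0.012 m and horizontal distance between gate and mark_b between 0.181 and 0.221 m) or (horizontal distance between tube_yellow and mark_c below 0.012 m and horizontal distance between gate and mark_c between 0.181 and 0.221 m) or (horizontal distance between tube_yellow and mark_d below 0.012 m and horizontal distance between gate and mark_d between 0.181 and 0.221 m)) and z of tube_yellow in the frame of lane between 0.028 and 0.038 m and ((horizontal distance between tube_red and mark_a below 0.012 m and horizontal distance between gate and mark_a between 0.253 and 0.293 m) or (horizontal distance between tube_red and mark_b below 0.012 m and horizontal distance between gate and mark_b between 0.253 and 0.293 m) or (horizontal distance between tube_red and mark_c below 0.012 m and horizontal distance between gate and mark_c between 0.253 and 0.293 m) or (horizontal distance between tube_red and mark_d below 0.012 m and horizontal distance between gate and mark_d between 0.253 and 0.293 m)) and z of tube_red in the frame of lane between 0.028 and 0.038 m); the robot touches nothing.
It fails at once if a carrier is tipped by more than 0.7 rad (angle between any of tube_blue, tube_purple, tube_yellow, tube_red's own z axis and vertical above 0.7 rad).
It also fails if it takes over 90 s, if anything falls off the work surface, if the arm or the gripper's body presses on something with over 40 N, if the wrist force passes 120 N, or if a joint passes its speed limit or range.

## Working session

There is one attempt and no reset: what is moved stays moved. The work goes in short steps, Python scripts to look and compute and a tool call to move; the robot and the scene stay as the last step left them, time stands still between calls to the robot, and variables do not carry over. Pictures are saved under pics/ and viewed, at most 14 in all, crops included, and the job is handed in when it is done.

Besides the shell and the picture viewer there is one more tool, called after "Request:" as name(argument=value, ...) on one line, values as JSON. drive_tool: Moves the arm, as the interface text tells. Its arguments: {"type":"object","properties":{"moves":{"type":"array"},"jaw":{"type":"number"},"grip_force":{"type":"number"}},"required":["moves"]}

```bash
mkdir -p pics; ls; python3 - <<'E'
from rig import manip
import cv2,numpy as np
s=manip.read_state();print({k:np.round(v,3).tolist() for k,v in s.items()})
for n in ("scene","top"):
    im=manip.snapshot(n);cv2.imwrite(f"pics/{n}0.png",im[...,::-1])
for n in ("scene","top","wrist"):print(n,manip.camera_model(n))
print(manip.grip_point_offset)
E
```

```text
pics
{'time': 0.0, 'q': [1.27, 0.468, -0.012, 1.604, 0.006, 1.071, -0.056], 'joint_vel': [0.0, 0.0, 0.001, 0.002, 0.0, 0.001, 0.0], 'joint_efforts': [0.0, -52.057, -0.013, -24.375, -0.057, 0.017, 0.0], 'ee_pos': [0.166, -0.628, 0.214], 'tool_rot': [-3.114, -0.403, 0.001], 'force': [-0.668, -0.182, 0.096], 'torque': [-0.023, -0.005, -0.022], 'grasp_force': 0.0, 'width': 1.002}
scene {'vertical_fov': 43.869248544770095, 'cx': 289.08332170079296, 'cy': 202.97189148501127, 'distortion': array([-0.07766607,  0.        ,  0.        ,  0.        ,  0.        ]), 'position': array([1.10745523, 0.41318928, 1.08634182]), 'orientation': array([-1.28154595, -2.43830265,  0.76770058])}
top {'vertical_fov': 50.603156852977975, 'cx': 287.1105101980708, 'cy': 208.93935475762405, 'distortion': array([0.01653382, 0.        , 0.        , 0.        , 0.        ]), 'position': array([ 0.42526395, -0.0017703 ,  0.90442812]), 'orientation': array([-2.14683428,  2.20827673, -0.11637055])}
wrist {'vertical_fov': 66.96744827551879, 'cx': 277.23158186304175, 'cy': 207.8137612198396, 'distortion': array([-0.03350752,  0.        ,  0.        ,  0.        ,  0.        ]), 'hand_eye': array([[ 4.33192776e-04, -9.60026624e-01, -2.79908367e-01,
         7.99871579e-02],
       [ 9.99999488e-01,  1.59954358e-04,  9.99013053e-04,
         3.27209595e-04],
       [-9.14306566e-04, -2.79908657e-01,  9.60026202e-01,
        -1.70571514e-01],
       [ 0.00000000e+00,  0.00000000e+00,  0.00000000e+00,
         1.00000000e+00]])}
0.0187
```

View pics/scene0.png

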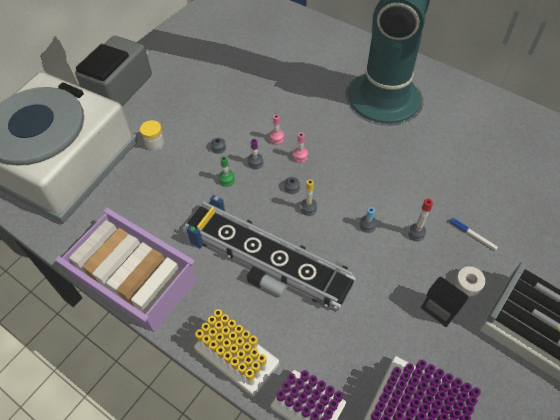

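View pics/top0.png

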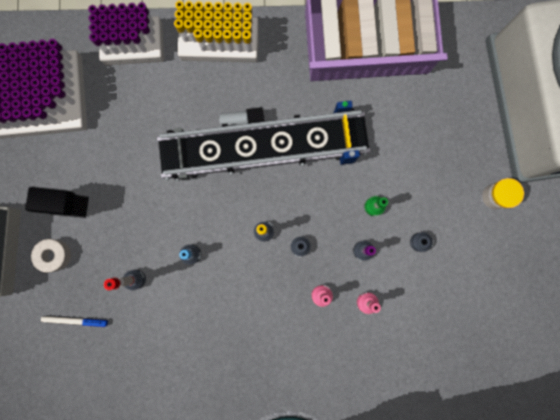

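The scene view shows the lane with its gate at the left end (207,215). The capped carriers are yellow (309,197), light-blue (369,218), red (418,220) and purple (255,153).

In the top view the marks are at (210,150), (246,146), (282,142) and (317,138), with the gate at (347,132). The caps are yellow (263,230), blue (187,254), red (111,284) and purple (367,250).

Look-alikes in the top view:
- **Green:** (376,205)
- **Pink:** (322,295) and (370,303)
- **Empty pucks:** (301,246) and (422,241)

Only (367,250) has a dark puck with a purple cap, so I take that as tube_purple.

```bash
cat > h.py <<'E'
from rig import manip
import cv2,numpy as np
from scipy.spatial.transform import Rotation as R
HT=dict(blue=.070,purple=.090,yellow=.113,red=.138)
RNG=dict(blue=((95,90,90),(112,255,255)),purple=((135,90,40),(158,255,255)),yellow=((20,140,110),(32,255,255)),red=((0,150,80),(6,255,255)))
def cam(n):
    c=manip.camera_model(n);f=210/np.tan(np.radians(c["vertical_fov"]/2))
    K=np.array([[f,0,c["cx"]],[0,f,c["cy"]],[0,0,1]])
    if n=="wrist":
        s=manip.read_state();T=np.eye(4);T[:3,:3]=R.from_rotvec(s["tool_rot"]).as_matrix();T[:3,3]=s["ee_pos"]
        M=T@c["hand_eye"];return K,c["distortion"],M[:3,3],M[:3,:3]
    return K,c["distortion"],np.array(c["position"]),R.from_rotvec(c["orientation"]).as_matrix()
def ray(C,uv):
    K,d,p,Rm=C
    x=cv2.undistortPoints(np.array(uv,float).reshape(1,1,2),K,d).ravel()
    v=Rm@np.array([x[0],x[1],1]);return p,v/np.linalg.norm(v)
def onplane(C,uv,z):
    p,v=ray(C,uv);return p+v*(z-p[2])/v[2]
def tri(a,b):
    (p,u),(q,v)=a,b;A=np.c_[u,-v];t=np.linalg.lstsq(A,q-p,rcond=None)[0]
    x,y=p+u*t[0],q+v*t[1];return (x+y)/2,np.linalg.norm(x-y)
def blobs(im,col,amin=15):
    h=cv2.cvtColor(im,cv2.COLOR_RGB2HSV);m=cv2.inRange(h,*RNG[col])
    n,l,s,c=cv2.connectedComponentsWithStats(m)
    return [(c[i],s[i]) for i in range(1,n) if s[i][4]>=amin]
E
python3 - <<'E'
from h import *
ap={'scene':dict(yellow=(310,186),blue=(370,212),red=(427,205),purple=(254,145)),'top':dict(yellow=(262,229),blue=(186,254),red=(111,284),purple=(369,250))}
im={n:cv2.imread(f"pics/{n}0.png")[...,::-1].copy() for n in ap};C={n:cam(n) for n in ap}
for c in HT:
    r=[]
    for n in ap:
        b=blobs(im[n],c,6);b=min(b,key=lambda q:np.hypot(*(q[0]-ap[n][c])));print(c,n,b[0].round(1),b[1]);r.append(ray(C[n],b[0]))
        print('  on plane',onplane(C[n],b[0],HT[c]-.008).round(4))
    print('  tri',*[np.round(x,4) for x in tri(*r)])
g=cv2.cvtColor(im['top'],cv2.COLOR_RGB2GRAY)
P=[]
for a in [(210,150),(246,146),(282,142),(317,138)]:
    x,y=a;w=g[y-15:y+16,x-15:x+16]>150;v,u=np.nonzero(w);yy=(v.min()+v.max())/2+y-15;xx=(u.min()+u.max())/2+x-15
    n,l,s,c=cv2.connectedComponentsWithStats(w.astype(np.uint8));p=onplane(C['top'],(xx,yy),.032);P.append(p);print('mark',xx,yy,[tuple((c[i]+[x-15,y-15]).round(1)) for i in range(1,n)],p.round(4))
P=np.array(P);print(np.diff(P,axis=0).round(4));d=P[-1]-P[0];print('yaw',np.degrees(np.arctan2(d[1],d[0])))
s=manip.read_state();print(R.from_rotvec(s['tool_rot']).as_matrix().round(3))
t=cv2.resize(im['top'][180:320,90:440],None,fx=2.2,fy=2.2,interpolation=cv2.INTER_CUBIC);cv2.imwrite('pics/crop.png',t[...,::-1])
E
```

```text
blue scene [370.1 212.9] [367 208   7  10  53]
  on plane [0.4303 0.1825 0.062 ]
blue top [184.6 254. ] [180 249  11  11  97]
  on plane [0.4261 0.1828 0.062 ]
  tri [0.4268 0.1826 0.0579] 0.0026
purple scene [253.9 144. ] [251 139   6  10  46]
  on plane [ 0.4266 -0.1626  0.082 ]
purple top [369.5 250.1] [364 245  12  11 102]
  on plane [ 0.4234 -0.162   0.082 ]
  tri [ 0.4239 -0.1636  0.0785] 0.0021
yellow scene [309.6 185.2] [307 180   7  11  59]
  on plane [0.4711 0.0358 0.105 ]
yellow top [261.2 229.2] [256 224  11  11  90]
  on plane [0.4665 0.0357 0.105 ]
  tri [0.4673 0.0349 0.1001] 0.0024
red scene [427.7 204.3] [424 199   8  12  57]
  on plane [0.3812 0.2936 0.13  ]
red top [110.2 283.8] [104 278  13  12  76]
  on plane [0.3791 0.2949 0.13  ]
  tri [0.3797 0.2942 0.1291] 0.0022
mark 212.5 153.0 [(np.float64(209.3), np.float64(150.4)), (np.float64(209.5), np.float64(150.2)), (np.float64(221.5), np.float64(165.0))] [0.6247 0.1326 0.032 ]
mark 248.5 148.5 [(np.float64(245.5), np.float64(145.8)), (np.float64(245.5), np.float64(145.7)), (np.float64(257.3), np.float64(160.8))] [0.632  0.0608 0.032 ]
mark 284.5 144.5 [(np.float64(281.4), np.float64(141.5)), (np.float64(281.4), np.float64(141.4)), (np.float64(291.3), np.float64(156.7))] [ 0.6383 -0.0113  0.032 ]
mark 319.5 140.5 [(np.float64(316.8), np.float64(137.3)), (np.float64(316.8), np.float64(137.2)), (np.float64(324.7), np.float64(152.6))] [ 0.6446 -0.0816  0.032 ]
[[ 0.0073 -0.0718  0.    ]
 [ 0.0063 -0.0721  0.    ]
 [ 0.0063 -0.0703  0.    ]]
yaw -84.71103405105043
[[ 0.967  0.255 -0.001]
 [ 0.255 -0.967  0.002]
 [-0.    -0.002 -1.   ]]
```

View pics/crop.png

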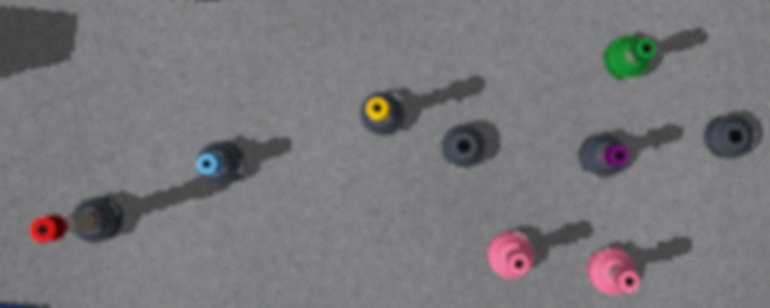

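The crop confirms purple as the dark puck with a purple cap at crop (617,155). Both pinks and the green have coloured pucks and stay put. I'll place shortest first and keep the tool's yaw, starting by moving above blue.

Request:
drive_tool(moves=[[[0.785,-0.445,-0.08],[0,0,0]],[[0.785,-0.445,-0.08],[0,0,0]],[[0.785,-0.445,-0.08],[0,0,0]],[[0.785,-0.445,-0.08],[0,0,0]],[[0.785,-0.445,-0.08],[0,0,0]],[[0.785,-0.445,-0.08],[0,0,0]],[[0.785,-0.445,-0.08],[0,0,0]],[[0.785,-0.445,-0.08],[0,0,0]],[[0.785,-0.445,-0.08],[0,0,0]],[[0.785,-0.445,-0.08],[0,0,0]],[[0.785,-0.445,-0.08],[0,0,0]],[[0,0,0],[0,0,0]]], jaw=45, grip_force=15)

```text
time: 1.1
ee_pos: [0.4558, -0.344, 0.2503]
tool_rot: [-3.111, -0.421, -0.006]
force: [1.1, 1.2, 0.6]
width: 0.488
grasp_force: 0.0
```

```bash
cat >> h.py <<'E'
def to(*targets):
    "print tool-unit shifts and row count from the present pose through the targets"
    s=manip.read_state();p=np.array(s["ee_pos"]);Rm=R.from_rotvec(s["tool_rot"]).as_matrix()
    print('t',round(s['time'],2),'at',p.round(4),'yaw',np.degrees(np.arctan2(Rm[1,0],Rm[0,0])).round(2),'tilt',np.degrees(np.arccos(-Rm[2,2])).round(2),'w',round(s['width']*91.9,1),'gf',round(s['grasp_force'],1),'F',np.round(s['force'],1))
    for t in targets:
        t=np.array(t);d=Rm.T@(t-p)/.04;print(t,'units',d.round(2),'norm',np.linalg.norm(d).round(2));p=t
TUBE=dict(blue=(.4268,.1826),purple=(.4239,-.1636),yellow=(.4673,.0349),red=(.3797,.2942))
E
python3 -c "
from h import *
to((.427,.182,.25))
C=cam('top')
for u in [(316.8,137.3),(281.4,141.5),(245.5,145.7),(209.4,150.3)]:print(onplane(C,u,.032).round(4))"
```

```text
t 1.1 at [ 0.4558 -0.344   0.2503] yaw 15.41 tilt 0.27 w 44.8 gf 0.0 F [1.1 1.2 0.6]
[0.427 0.182 0.25 ] units [  2.8  -12.87   0.04] norm 13.17
[ 0.6513 -0.0764  0.032 ]
[ 0.6445 -0.0053  0.032 ]
[0.6379 0.0666 0.032 ]
[0.6304 0.1387 0.032 ]
```

Request:
drive_tool(moves=[[[0.2,-0.92,0],[0,0,0]],[[0.2,-0.92,0],[0,0,0]],[[0.2,-0.92,0],[0,0,0]],[[0.2,-0.92,0],[0,0,0]],[[0.2,-0.92,0],[0,0,0]],[[0.2,-0.92,0],[0,0,0]],[[0.2,-0.92,0],[0,0,0]],[[0.2,-0.92,0],[0,0,0]],[[0.2,-0.92,0],[0,0,0]],[[0.2,-0.92,0],[0,0,0]],[[0.2,-0.92,0],[0,0,0]],[[0.2,-0.92,0],[0,0,0]]])

```text
time: 2.1
ee_pos: [0.4294, 0.1017, 0.2498]
tool_rot: [3.115, 0.403, 0.0]
force: [1.3, 0.0, -0.1]
width: 0.489
grasp_force: 0.0
```

Request:
drive_tool(moves=[[[0.2,-0.92,0],[0,0,0]],[[0.2,-0.92,0],[0,0,0]],[[0,0,0],[0,0,0]],[[0,0,0],[0,0,0]],[[0,0,0],[0,0,0]]])

```text
time: 2.52
ee_pos: [0.4266, 0.1748, 0.2494]
tool_rot: [3.115, 0.403, -0.002]
force: [-0.3, -0.8, -0.5]
width: 0.487
grasp_force: 0.0
```

```bash
python3 - <<'E'
from h import *
to((.427,.182,.25))
C=cam('wrist');im=manip.snapshot('wrist');cv2.imwrite('pics/w1.png',im[...,::-1])
for c,h in (('blue',.068),('red',.13),('yellow',.11)):
    for b in blobs(im,c,80):print(c,b[0].round(1),b[1],onplane(C,b[0],h).round(4))
E
```

```text
t 2.52 at [0.4266 0.1748 0.2494] yaw 14.76 tilt 0.07 w 44.8 gf 0.0 F [-0.3 -0.8 -0.5]
[0.427 0.182 0.25 ] units [ 0.06 -0.17 -0.02] norm 0.18
blue [549.5 102.1] [538  96  22  12 228] [ 0.5952 -0.0865  0.068 ]
blue [270.1 183.5] [263 175  15  18 197] [0.4303 0.1833 0.068 ]
blue [117.  229.9] [ 99 220  37  21 396] [0.3298 0.3454 0.068 ]
red [146.1 215.9] [132 203  29  27 351] [0.3822 0.293  0.13  ]
yellow [415.6 190.9] [404 181  25  21 319] [0.4693 0.041  0.11  ]
```

View pics/w1.png

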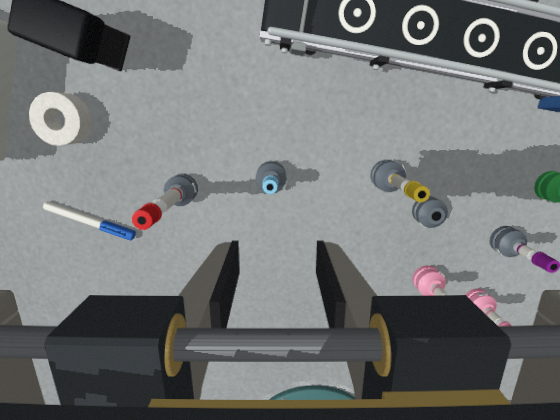

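The wrist view shows the blue cap at (270,184), centred between the fingers. Red is at (146,216), clear of the gripper body. Now descending to grasp.

Request:
drive_tool(moves=[[[0.1,-0.185,0.5],[0,0,0]],[[0,0,0.8],[0,0,0]],[[0,0,0.8],[0,0,0]],[[0,0,0.8],[0,0,0]],[[0,0,0.8],[0,0,0]],[[0,0,0.7],[0,0,0]],[[0,0,0.5],[0,0,0]],[[0,0,0.33],[0,0,0]],[[0,0,0],[0,0,0]],[[0,0,0],[0,0,0]]])

```text
time: 3.4
ee_pos: [0.4287, 0.1823, 0.0402]
tool_rot: [3.115, 0.4, -0.002]
force: [-0.2, -0.7, -0.4]
width: 0.491
grasp_force: 0.0
```

Request:
drive_tool(moves=[[[0,0,0],[0,0,0]],[[0,0,0],[0,0,0]],[[0,0,0],[0,0,0]],[[0,0,0],[0,0,0]],[[0,0,0],[0,0,0]],[[0,0,0],[0,0,0]],[[0,0,0],[0,0,0]],[[0,0,0],[0,0,0]]], jaw=8)

```text
time: 4.07
ee_pos: [0.4292, 0.184, 0.0411]
tool_rot: [-3.115, -0.404, -0.002]
force: [-0.7, -0.7, 5.9]
width: 0.179
grasp_force: 15.0
```

```bash
python3 - <<'E'
from h import *
to((.43,.183,.2),(.6513,-.0764,.2),(.6513,-.0764,.074))
E
```

```text
t 4.07 at [0.4292 0.184  0.0411] yaw 14.77 tilt 0.06 w 16.4 gf 15.0 F [-0.7 -0.7  5.9]
[0.43  0.183 0.2  ] units [ 0.02  0.03 -3.97] norm 3.97
[ 0.6513 -0.0764  0.2   ] units [3.7  7.68 0.  ] norm 8.52
[ 0.6513 -0.0764  0.074 ] units [-0.   -0.    3.15] norm 3.15
```

Request:
drive_tool(moves=[[[0,0,-0.3],[0,0,0]],[[0,0,-0.6],[0,0,0]],[[0,0,-0.7],[0,0,0]],[[0,0,-0.7],[0,0,0]],[[0,0,-0.7],[0,0,0]],[[0,0,-0.6],[0,0,0]],[[0,0,-0.4],[0,0,0]],[[0,0,0],[0,0,0]]], grip_force=20)

```text
time: 4.73
ee_pos: [0.4304, 0.1846, 0.2035]
tool_rot: [-3.115, -0.403, -0.009]
force: [-0.3, -0.1, -1.0]
width: 0.177
grasp_force: 20.0
```

Request:
drive_tool(moves=[[[0.15,0.31,0],[0,0,0]],[[0.31,0.64,0],[0,0,0]],[[0.36,0.75,0],[0,0,0]],[[0.36,0.75,0],[0,0,0]],[[0.36,0.75,0],[0,0,0]],[[0.36,0.75,0],[0,0,0]],[[0.36,0.75,0],[0,0,0]],[[0.36,0.75,0],[0,0,0]],[[0.36,0.75,0],[0,0,0]],[[0.36,0.75,0],[0,0,0]],[[0.25,0.5,0],[0,0,0]],[[0.11,0.23,0],[0,0,0]]])

```text
time: 5.73
ee_pos: [0.6507, -0.0795, 0.1979]
tool_rot: [3.116, 0.397, -0.004]
force: [-0.3, -0.4, -1.0]
width: 0.176
grasp_force: 20.0
```

Request:
drive_tool(moves=[[[0,0,0],[0,0,0]],[[0,0,0],[0,0,0]],[[0,0,0],[0,0,0]]])

```text
time: 5.98
ee_pos: [0.649, -0.0732, 0.2]
tool_rot: [-3.114, -0.408, 0.002]
force: [-0.3, -0.5, -1.4]
width: 0.182
grasp_force: 20.0
```

```bash
cat >> h.py <<'E'
MARK=np.array([(.6513,-.0764,.032),(.6445,-.0053,.032),(.6379,.0666,.032),(.6304,.1387,.032)])
def dots(C,im,marks):
    "white ring dots seen in an image near the expected marks"
    K,d,p,Rm=C;g=im.min(axis=2)
    n,l,s,c=cv2.connectedComponentsWithStats((g>140).astype(np.uint8));out=[]
    for m in marks:
        uv=cv2.projectPoints(m.reshape(1,3),cv2.Rodrigues(Rm.T)[0],-Rm.T@p,K,d)[0].ravel()
        k=[i for i in range(1,n) if 15<s[i][4]<1500 and np.hypot(*(c[i]-uv))<14]
        out.append((uv.round(0),[(c[i].round(1),s[i][4],onplane(C,c[i],.032).round(4)) for i in k]))
    return out
E
python3 - <<'E'
from h import *
to((.6513,-.0764,.074))
C=cam('wrist');im=manip.snapshot('wrist');cv2.imwrite('pics/w2.png',im[...,::-1])
for o in dots(C,im,MARK):print(o)
E
```

```text
t 5.98 at [ 0.649  -0.0732  0.2   ] yaw 14.92 tilt 0.11 w 16.7 gf 20.0 F [-0.3 -0.5 -1.4]
[ 0.6513 -0.0764  0.074 ] units [0.04 0.1  3.15] norm 3.15
(array([280., 190.]), [(array([280.5, 188.8]), np.int32(540), array([ 0.6527, -0.0764,  0.032 ])), (array([280.6, 189.5]), np.int32(51), array([ 0.6519, -0.0766,  0.032 ]))])
(array([215., 179.]), [(array([215.2, 178.3]), np.int32(550), array([ 0.6457, -0.0049,  0.032 ])), (array([214.8, 178.6]), np.int32(52), array([ 0.6452, -0.0046,  0.032 ]))])
(array([149., 168.]), [(array([148.8, 167.4]), np.int32(572), array([0.639 , 0.0669, 0.032 ])), (array([148.4, 168. ]), np.int32(58), array([0.6382, 0.0673, 0.032 ]))])
(array([ 82., 158.]), [(array([ 82.3, 156.8]), np.int32(566), array([0.632 , 0.1388, 0.032 ])), (array([ 81.8, 157.4]), np.int32(59), array([0.6312, 0.1393, 0.032 ]))])
```

View pics/w2.png

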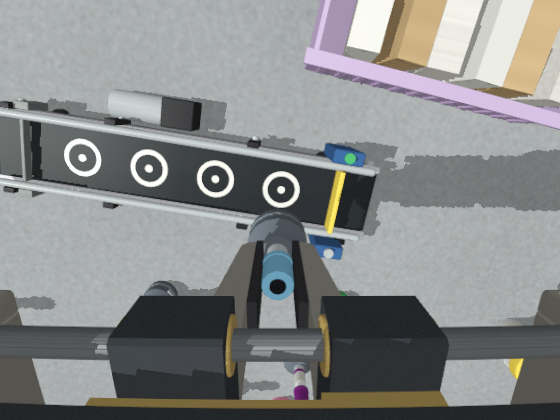

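The wrist view shows blue hanging straight in the fingers at (277,278). Its mark is at (280,189) and agrees with the top-camera estimate to 1 mm. Lowering.

Request:
drive_tool(moves=[[[0.06,0.09,0.4],[0,0,0]],[[0,0,0.6],[0,0,0]],[[0,0,0.6],[0,0,0]],[[0,0,0.6],[0,0,0]],[[0,0,0.4],[0,0,0]],[[0,0,0.3],[0,0,0]],[[0,0,0.15],[0,0,0]],[[0,0,0.05],[0,0,0]],[[0,0,0],[0,0,0]],[[0,0,0],[0,0,0]]])

```text
time: 6.87
ee_pos: [0.6541, -0.0783, 0.0776]
tool_rot: [3.115, 0.404, 0.003]
force: [0.0, -1.0, -1.2]
width: 0.18
grasp_force: 20.0
```

```bash
python3 - <<'E'
from h import *
to((.6513,-.0764,.073))
E
```

```text
t 6.87 at [ 0.6541 -0.0783  0.0776] yaw 14.78 tilt 0.1 w 16.6 gf 20.0 F [ 0.  -1.  -1.2]
[ 0.6513 -0.0764  0.073 ] units [-0.06 -0.06  0.11] norm 0.14
```

Request:
drive_tool(moves=[[[-0.04,-0.05,0.06],[0,0,0]],[[0,0,0.05],[0,0,0]],[[0,0,0],[0,0,0]],[[0,0,0],[0,0,0]]])

```text
time: 7.2
ee_pos: [0.6517, -0.0765, 0.0732]
tool_rot: [-3.115, -0.404, -0.002]
force: [-1.6, 0.8, 4.1]
width: 0.179
grasp_force: 20.0
```

```bash
python3 - <<'E'
from h import *
to((.6513,-.0764,.073))
E
```

```text
t 7.2 at [ 0.6517 -0.0765  0.0732] yaw 14.78 tilt 0.07 w 16.5 gf 20.0 F [-1.6  0.8  4.1]
[ 0.6513 -0.0764  0.073 ] units [-0.01 -0.01  0.  ] norm 0.01
```

Contact felt (Fz +5 N). Releasing and rising.

Request:
drive_tool(moves=[[[0,0,0],[0,0,0]],[[0,0,0],[0,0,0]],[[0,0,0],[0,0,0]],[[0,0,0],[0,0,0]],[[0,0,0],[0,0,0]]], jaw=45)

```text
time: 7.62
ee_pos: [0.6512, -0.0771, 0.0719]
tool_rot: [3.116, 0.403, -0.0]
force: [-0.4, 0.0, 0.2]
width: 0.483
grasp_force: 0.0
```

Request:
drive_tool(moves=[[[0,0,-0.3],[0,0,0]],[[0,0,-0.6],[0,0,0]],[[0,0,-0.9],[0,0,0]],[[0,0,-0.9],[0,0,0]],[[0,0,-0.9],[0,0,0]],[[0,0,-0.6],[0,0,0]],[[0,0,-0.2],[0,0,0]],[[0,0,0],[0,0,0]]])

```text
time: 8.28
ee_pos: [0.6527, -0.0768, 0.2516]
tool_rot: [3.114, 0.403, 0.008]
force: [-0.5, 0.8, -1.0]
width: 0.495
grasp_force: 0.0
```

```bash
python3 - <<'E'
from h import *
to((.424,-.163,.25))
C=cam('wrist');im=manip.snapshot('wrist');cv2.imwrite('pics/w3.png',im[...,::-1])
for b in blobs(im,'blue',60):print(b[0].round(1),b[1],onplane(C,b[0],.032+.064).round(4))
E
```

```text
t 8.28 at [ 0.6527 -0.0768  0.2516] yaw 14.77 tilt 0.31 w 45.5 gf 0.0 F [-0.5  0.8 -1. ]
[ 0.424 -0.163  0.25 ] units [-6.08  0.63  0.01] norm 6.11
[329.6 153.1] [314 143  34  20 328] [ 0.709  -0.1184  0.096 ]
[276.5 196.3] [269 187  16  21 248] [ 0.6512 -0.0775  0.096 ]
[313.3 233.8] [301 223  29  19 231] [ 0.6205 -0.1273  0.096 ]
```

View pics/w3.png

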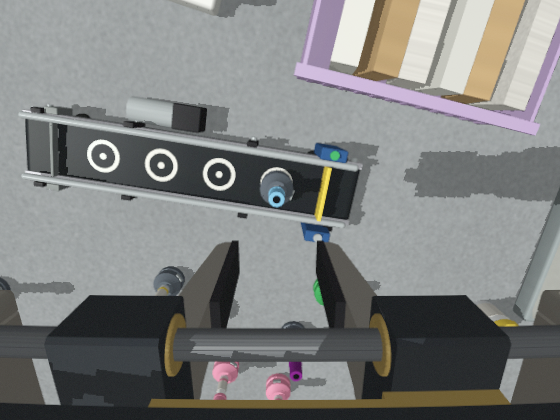

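Blue stands upright on its mark (cap at 276,196), about 1 mm off. Next, purple.

Request:
drive_tool(moves=[[[-0.5,0.06,0],[0,0,0]],[[-0.9,0.09,0],[0,0,0]],[[-0.95,0.09,0],[0,0,0]],[[-0.95,0.09,0],[0,0,0]],[[-0.95,0.1,0],[0,0,0]],[[-0.95,0.1,0],[0,0,0]],[[-0.6,0.07,0],[0,0,0]],[[-0.28,0.03,0],[0,0,0]],[[0,0,0],[0,0,0]],[[0,0,0],[0,0,0]],[[0,0,0],[0,0,0]]])

```text
time: 9.25
ee_pos: [0.4239, -0.1625, 0.2478]
tool_rot: [-3.114, -0.406, -0.001]
force: [-0.4, 0.5, 0.4]
width: 0.489
grasp_force: 0.0
```

```bash
python3 - <<'E'
from h import *
C=cam('wrist');im=manip.snapshot('wrist')
for b in blobs(im,'purple',60):print(b[0].round(1),b[1],onplane(C,b[0],.086).round(4))
to((.424,-.163,.060))
E
```

```text
[277.3 190.3] [270 181  16  20 225] [ 0.4267 -0.1623  0.086 ]
t 9.3 at [ 0.424  -0.1624  0.2478] yaw 14.88 tilt 0.06 w 45.0 gf 0.0 F [-1.  -0.   0.1]
[ 0.424 -0.163  0.06 ] units [-0.    0.02  4.7 ] norm 4.7
```

Request:
drive_tool(moves=[[[0.03,0,0.4],[0,0,0]],[[0,0,0.8],[0,0,0]],[[0,0,0.8],[0,0,0]],[[0,0,0.8],[0,0,0]],[[0,0,0.8],[0,0,0]],[[0,0,0.6],[0,0,0]],[[0,0,0.35],[0,0,0]],[[0,0,0.15],[0,0,0]],[[0,0,0],[0,0,0]],[[0,0,0],[0,0,0]]])

```text
time: 10.13
ee_pos: [0.4247, -0.1624, 0.0603]
tool_rot: [-3.115, -0.406, -0.001]
force: [-0.0, 1.4, -0.5]
width: 0.49
grasp_force: 0.0
```

Request:
drive_tool(moves=[[[0,0,0],[0,0,0]],[[0,0,0],[0,0,0]],[[0,0,0],[0,0,0]],[[0,0,0],[0,0,0]],[[0,0,0],[0,0,0]],[[0,0,0],[0,0,0]],[[0,0,0],[0,0,0]],[[0,0,0],[0,0,0]]], jaw=8)

```text
time: 10.8
ee_pos: [0.4241, -0.1631, 0.0606]
tool_rot: [3.115, 0.404, 0.001]
force: [-2.0, 0.1, 5.1]
width: 0.175
grasp_force: 20.0
```

```bash
python3 - <<'E'
from h import *
to((.425,-.163,.24),(.6448,-.005,.24),(.6448,-.005,.092))
E
```

```text
t 10.8 at [ 0.4241 -0.1631  0.0606] yaw 14.77 tilt 0.05 w 16.1 gf 20.0 F [-2.   0.1  5.1]
[ 0.425 -0.163  0.24 ] units [ 0.02  0.01 -4.49] norm 4.49
[ 0.6448 -0.005   0.24  ] units [ 6.32 -2.42  0.  ] norm 6.77
[ 0.6448 -0.005   0.092 ] units [-0.  -0.   3.7] norm 3.7
```

Request:
drive_tool(moves=[[[0,0,-0.3],[0,0,0]],[[0,0,-0.6],[0,0,0]],[[0,0,-0.7],[0,0,0]],[[0,0,-0.7],[0,0,0]],[[0,0,-0.7],[0,0,0]],[[0,0,-0.7],[0,0,0]],[[0,0,-0.5],[0,0,0]],[[0,0,-0.3],[0,0,0]],[[0,0,0],[0,0,0]]])

```text
time: 11.55
ee_pos: [0.4251, -0.1635, 0.2425]
tool_rot: [3.113, 0.403, 0.006]
force: [-0.4, 1.4, -2.0]
width: 0.18
grasp_force: 20.0
```

Request:
drive_tool(moves=[[[0.3,-0.11,0],[0,0,0]],[[0.6,-0.23,0],[0,0,0]],[[0.7,-0.27,0],[0,0,0]],[[0.7,-0.27,0],[0,0,0]],[[0.7,-0.27,0],[0,0,0]],[[0.7,-0.27,0],[0,0,0]],[[0.7,-0.27,0],[0,0,0]],[[0.7,-0.27,0],[0,0,0]],[[0.6,-0.23,0],[0,0,0]],[[0.4,-0.15,0],[0,0,0]],[[0.2,-0.08,0],[0,0,0]],[[0,0,0],[0,0,0]]])

```text
time: 12.55
ee_pos: [0.6428, -0.0034, 0.2381]
tool_rot: [-3.113, -0.407, 0.004]
force: [-0.2, 0.8, -1.8]
width: 0.177
grasp_force: 20.0
```

Request:
drive_tool(moves=[[[0,0,0.3],[0,0,0]],[[0,0,0.5],[0,0,0]],[[0,0,0.6],[0,0,0]],[[0,0,0.6],[0,0,0]],[[0,0,0.5],[0,0,0]],[[0,0,0.4],[0,0,0]],[[0,0,0.3],[0,0,0]],[[0,0,0.2],[0,0,0]],[[0,0,0],[0,0,0]],[[0,0,0],[0,0,0]],[[0,0,0],[0,0,0]]])

```text
time: 13.47
ee_pos: [0.6434, -0.0053, 0.1052]
tool_rot: [3.115, 0.403, 0.003]
force: [0.4, -0.6, -0.8]
width: 0.176
grasp_force: 20.0
```

```bash
python3 - <<'E'
from h import *
to((.6448,-.005,.0926))
E
```

```text
t 13.47 at [ 0.6434 -0.0053  0.1052] yaw 14.75 tilt 0.1 w 16.2 gf 20.0 F [ 0.4 -0.6 -0.8]
[ 0.6448 -0.005   0.0926] units [0.04 0.   0.32] norm 0.32
```

Request:
drive_tool(moves=[[[0.03,0,0.15],[0,0,0]],[[0,0,0.08],[0,0,0]],[[0,0,0.05],[0,0,0]],[[0,0,0.03],[0,0,0]],[[0,0,0],[0,0,0]],[[0,0,0],[0,0,0]]])

```text
time: 13.97
ee_pos: [0.6443, -0.0046, 0.0927]
tool_rot: [3.115, 0.404, 0.001]
force: [-1.5, -0.5, 5.5]
width: 0.177
grasp_force: 20.0
```

```bash
python3 - <<'E'
from h import *
to((.6448,-.005,.0926))
E
```

```text
t 13.97 at [ 0.6443 -0.0046  0.0927] yaw 14.78 tilt 0.05 w 16.2 gf 20.0 F [-1.5 -0.5  5.5]
[ 0.6448 -0.005   0.0926] units [0.01 0.01 0.  ] norm 0.02
```

Request:
drive_tool(moves=[[[0,0,0],[0,0,0]],[[0,0,0],[0,0,0]],[[0,0,0],[0,0,0]],[[0,0,0],[0,0,0]],[[0,0,0],[0,0,0]]], jaw=45)

```text
time: 14.38
ee_pos: [0.6438, -0.0049, 0.0915]
tool_rot: [-3.116, -0.404, 0.001]
force: [-0.8, 0.3, 0.3]
width: 0.485
grasp_force: 0.0
```

Request:
drive_tool(moves=[[[0,0,-0.3],[0,0,0]],[[0,0,-0.6],[0,0,0]],[[0,0,-0.9],[0,0,0]],[[0,0,-0.9],[0,0,0]],[[0,0,-0.9],[0,0,0]],[[0,0,-0.6],[0,0,0]],[[0,0,-0.2],[0,0,0]],[[0,0,0],[0,0,0]]])

```text
time: 15.05
ee_pos: [0.6451, -0.0046, 0.2711]
tool_rot: [3.115, 0.404, 0.008]
force: [0.1, -0.1, -0.1]
width: 0.492
grasp_force: 0.0
```

```bash
python3 - <<'E'
from h import *
to((.468,.0355,.27))
C=cam('wrist');im=manip.snapshot('wrist')
for c,h in (('blue',.096),('purple',.116)):
  for b in blobs(im,c,100):print(c,b[0].round(1),b[1],onplane(C,b[0],h).round(4))
E
```

```text
t 15.05 at [ 0.6451 -0.0046  0.2711] yaw 14.77 tilt 0.31 w 45.2 gf 0.0 F [ 0.1 -0.1 -0.1]
[0.468  0.0355 0.27  ] units [-4.03 -2.1   0.  ] norm 4.54
blue [383.  159.5] [365 151  40  19 401] [ 0.7086 -0.1083  0.096 ]
blue [338.9 201.7] [330 192  19  21 250] [ 0.6509 -0.0762  0.096 ]
blue [365.6 235.6] [349 225  35  21 282] [ 0.6198 -0.119   0.096 ]
purple [276.5 194.4] [269 185  16  20 249] [ 0.6458 -0.0046  0.116 ]
```

Both are within about 1 mm. On to yellow.

Request:
drive_tool(moves=[[[-0.4,-0.2,0],[0,0,0]],[[-0.75,-0.4,0],[0,0,0]],[[-0.85,-0.45,0],[0,0,0]],[[-0.85,-0.45,0],[0,0,0]],[[-0.7,-0.35,0],[0,0,0]],[[-0.35,-0.18,0],[0,0,0]],[[-0.13,-0.07,0],[0,0,0]],[[0,0,0],[0,0,0]],[[0,0,0],[0,0,0]],[[0,0,0],[0,0,0]]])

```text
time: 15.93
ee_pos: [0.4676, 0.0349, 0.2673]
tool_rot: [-3.115, -0.402, 0.001]
force: [-0.4, -0.1, -0.1]
width: 0.489
grasp_force: 0.0
```

```bash
python3 - <<'E'
from h import *
C=cam('wrist');im=manip.snapshot('wrist')
for b in blobs(im,'yellow',100):print(b[0].round(1),b[1],onplane(C,b[0],.109).round(4))
to((.468,.0355,.083))
E
```

```text
[461.   60.3] [446  29  31  62 861] [ 0.6411 -0.1037  0.109 ]
[276.  190.3] [269 182  16  19 213] [0.4708 0.0365 0.109 ]
t 15.98 at [0.4676 0.035  0.2673] yaw 14.72 tilt 0.06 w 44.7 gf 0.0 F [ 0.8 -0.1 -0.3]
[0.468  0.0355 0.083 ] units [ 0.02 -0.01  4.61] norm 4.61
```

Request:
drive_tool(moves=[[[0.04,-0.02,0.4],[0,0,0]],[[0,0,0.8],[0,0,0]],[[0,0,0.8],[0,0,0]],[[0,0,0.8],[0,0,0]],[[0,0,0.8],[0,0,0]],[[0,0,0.5],[0,0,0]],[[0,0,0.35],[0,0,0]],[[0,0,0.15],[0,0,0]],[[0,0,0],[0,0,0]],[[0,0,0],[0,0,0]]])

```text
time: 16.82
ee_pos: [0.4686, 0.0367, 0.0838]
tool_rot: [-3.115, -0.403, 0.0]
force: [-1.1, 0.4, -0.6]
width: 0.493
grasp_force: 0.0
```

Request:
drive_tool(moves=[[[0,0,0],[0,0,0]],[[0,0,0],[0,0,0]],[[0,0,0],[0,0,0]],[[0,0,0],[0,0,0]],[[0,0,0],[0,0,0]],[[0,0,0],[0,0,0]],[[0,0,0],[0,0,0]],[[0,0,0],[0,0,0]]], jaw=8)

```text
time: 17.48
ee_pos: [0.4684, 0.0365, 0.0843]
tool_rot: [3.115, 0.404, 0.001]
force: [0.2, -0.2, 6.0]
width: 0.182
grasp_force: 20.0
```

Request:
drive_tool(moves=[[[0,0,-0.3],[0,0,0]],[[0,0,-0.6],[0,0,0]],[[0,0,-0.7],[0,0,0]],[[0,0,-0.7],[0,0,0]],[[0,0,-0.7],[0,0,0]],[[0,0,-0.7],[0,0,0]],[[0,0,-0.5],[0,0,0]],[[0,0,-0.3],[0,0,0]],[[0,0,0],[0,0,0]]])

```text
time: 18.23
ee_pos: [0.4693, 0.0365, 0.2661]
tool_rot: [3.114, 0.403, 0.007]
force: [0.5, 0.8, -1.4]
width: 0.179
grasp_force: 20.0
```

```bash
python3 - <<'E'
from h import *
to((.638,.067,.263),(.638,.067,.115))
E
```

```text
t 18.23 at [0.4693 0.0365 0.2661] yaw 14.75 tilt 0.27 w 16.5 gf 20.0 F [ 0.5  0.8 -1.4]
[0.638 0.067 0.263] units [4.27 0.34 0.1 ] norm 4.29
[0.638 0.067 0.115] units [-0.02 -0.01  3.7 ] norm 3.7
```

Request:
drive_tool(moves=[[[0.3,0.03,0],[0,0,0]],[[0.6,0.05,0],[0,0,0]],[[0.7,0.05,0],[0,0,0]],[[0.7,0.05,0],[0,0,0]],[[0.7,0.05,0],[0,0,0]],[[0.6,0.05,0],[0,0,0]],[[0.4,0.04,0],[0,0,0]],[[0.2,0.02,0],[0,0,0]],[[0.07,0,0],[0,0,0]],[[0,0,0],[0,0,0]],[[0,0,0],[0,0,0]]])

```text
time: 19.15
ee_pos: [0.6355, 0.0668, 0.2632]
tool_rot: [3.115, 0.404, -0.002]
force: [-0.6, -0.5, -1.0]
width: 0.178
grasp_force: 20.0
```

Request:
drive_tool(moves=[[[0,0,0.3],[0,0,0]],[[0,0,0.5],[0,0,0]],[[0,0,0.6],[0,0,0]],[[0,0,0.6],[0,0,0]],[[0,0,0.5],[0,0,0]],[[0,0,0.4],[0,0,0]],[[0,0,0.3],[0,0,0]],[[0,0,0.15],[0,0,0]],[[0,0,0],[0,0,0]],[[0,0,0],[0,0,0]],[[0,0,0],[0,0,0]]])

```text
time: 20.07
ee_pos: [0.6373, 0.0671, 0.1309]
tool_rot: [3.116, 0.404, 0.003]
force: [-0.3, -0.5, -1.6]
width: 0.178
grasp_force: 20.0
```

```bash
python3 - <<'E'
from h import *
to((.638,.067,.1163))
E
```

```text
t 20.07 at [0.6373 0.0671 0.1309] yaw 14.77 tilt 0.11 w 16.4 gf 20.0 F [-0.3 -0.5 -1.6]
[0.638  0.067  0.1163] units [0.02 0.01 0.37] norm 0.37
```

Request:
drive_tool(moves=[[[0.02,0,0.18],[0,0,0]],[[0,0,0.1],[0,0,0]],[[0,0,0.05],[0,0,0]],[[0,0,0.04],[0,0,0]],[[0,0,0],[0,0,0]],[[0,0,0],[0,0,0]]])

```text
time: 20.57
ee_pos: [0.638, 0.0672, 0.1165]
tool_rot: [3.115, 0.404, 0.002]
force: [-1.2, -1.9, 6.7]
width: 0.173
grasp_force: 20.0
```

```bash
python3 - <<'E'
from h import *
to((.638,.067,.1163))
E
```

```text
t 20.57 at [0.638  0.0672 0.1165] yaw 14.76 tilt 0.08 w 15.9 gf 20.0 F [-1.2 -1.9  6.7]
[0.638  0.067  0.1163] units [-0.  0.  0.] norm 0.01
```

Request:
drive_tool(moves=[[[0,0,0],[0,0,0]],[[0,0,0],[0,0,0]],[[0,0,0],[0,0,0]],[[0,0,0],[0,0,0]],[[0,0,0],[0,0,0]]], jaw=45)

```text
time: 20.98
ee_pos: [0.6373, 0.067, 0.1147]
tool_rot: [-3.116, -0.404, 0.001]
force: [-0.8, -0.4, 0.2]
width: 0.486
grasp_force: 0.0
```

Request:
drive_tool(moves=[[[0,0,-0.3],[0,0,0]],[[0,0,-0.6],[0,0,0]],[[0,0,-0.9],[0,0,0]],[[0,0,-0.9],[0,0,0]],[[0,0,-0.9],[0,0,0]],[[0,0,-0.6],[0,0,0]],[[0,0,-0.2],[0,0,0]],[[0,0,0],[0,0,0]]])

```text
time: 21.65
ee_pos: [0.6385, 0.0675, 0.2942]
tool_rot: [3.115, 0.404, 0.008]
force: [0.1, -0.6, 0.4]
width: 0.486
grasp_force: 0.0
```

```bash
python3 - <<'E'
from h import *
to((.381,.294,.29))
C=cam('wrist');im=manip.snapshot('wrist')
for c,h in (('blue',.096),('purple',.116),('yellow',.139)):
  for b in blobs(im,c,100):print(c,b[0].round(1),b[1],onplane(C,b[0],h).round(4))
E
```

```text
t 21.65 at [0.6385 0.0675 0.2942] yaw 14.77 tilt 0.3 w 44.7 gf 0.0 F [ 0.1 -0.6  0.4]
[0.381 0.294 0.29 ] units [-4.78 -7.12  0.07] norm 8.57
blue [439.4 168.9] [428 162  25  15 186] [ 0.7081 -0.113   0.096 ]
blue [392.6 206.2] [383 197  21  20 252] [ 0.6507 -0.0751  0.096 ]
blue [410.3 237. ] [392 227  38  20 284] [ 0.6188 -0.1108  0.096 ]
blue [ 50.8 318.5] [ 39 312  26  15 221] [0.3808 0.3205 0.096 ]
purple [6.  6.4] [  0   0  14  14 169] [0.7523 0.3777 0.116 ]
purple [ 5.9 23.3] [  0  14  14  18 186] [0.7365 0.3769 0.116 ]
purple [338.5 199.9] [330 190  19  20 248] [ 0.6454 -0.0036  0.116 ]
yellow [301.1   3.8] [295   0  14  10 111] [0.8181 0.0915 0.139 ]
yellow [317.6   6.8] [310   0  17  15 178] [0.8196 0.0763 0.139 ]
yellow [333.9   9.9] [326   0  18  21 242] [0.8211 0.0611 0.139 ]
yellow [422.  201.9] [411 179  23  48 546] [ 0.6709 -0.0852  0.139 ]
yellow [277.3 194.7] [269 186  17  20 233] [0.6389 0.0667 0.139 ]
```

Three are placed. On to red.

Request:
drive_tool(moves=[[[-0.25,-0.38,0],[0,0,0]],[[-0.5,-0.74,0],[0,0,0]],[[-0.5,-0.74,0],[0,0,0]],[[-0.5,-0.74,0],[0,0,0]],[[-0.5,-0.74,0],[0,0,0]],[[-0.5,-0.74,0],[0,0,0]],[[-0.5,-0.74,0],[0,0,0]],[[-0.5,-0.74,0],[0,0,0]],[[-0.5,-0.74,0],[0,0,0]],[[-0.35,-0.55,0],[0,0,0]],[[-0.18,-0.27,0],[0,0,0]],[[0,0,0],[0,0,0]]])

```text
time: 22.7
ee_pos: [0.3765, 0.2952, 0.2895]
tool_rot: [3.114, 0.413, -0.005]
force: [0.3, 0.3, -0.1]
width: 0.488
grasp_force: 0.0
```

Request:
drive_tool(moves=[[[0,0,0],[0,0,0]],[[0,0,0],[0,0,0]]])

```text
time: 22.87
ee_pos: [0.3806, 0.2923, 0.2899]
tool_rot: [3.115, 0.401, -0.003]
force: [0.1, -0.1, 0.4]
width: 0.49
grasp_force: 0.0
```

```bash
python3 - <<'E'
from h import *
C=cam('wrist');im=manip.snapshot('wrist')
for b in blobs(im,'red',100):print(b[0].round(1),b[1],onplane(C,b[0],.134).round(4))
to((.381,.294,.109))
E
```

```text
[275.1 191.2] [266 181  18  22 224] [0.3829 0.2944 0.134 ]
t 22.92 at [0.3808 0.2922 0.29  ] yaw 14.62 tilt 0.1 w 45.0 gf 0.0 F [1.2 0.1 0.5]
[0.381 0.294 0.109] units [ 0.02 -0.04  4.53] norm 4.53
```

Request:
drive_tool(moves=[[[0.03,-0.04,0.4],[0,0,0]],[[0,0,0.8],[0,0,0]],[[0,0,0.8],[0,0,0]],[[0,0,0.8],[0,0,0]],[[0,0,0.7],[0,0,0]],[[0,0,0.5],[0,0,0]],[[0,0,0.35],[0,0,0]],[[0,0,0.15],[0,0,0]],[[0,0,0],[0,0,0]],[[0,0,0],[0,0,0]]])

```text
time: 23.75
ee_pos: [0.3812, 0.2953, 0.1111]
tool_rot: [-3.116, -0.402, 0.0]
force: [-0.7, -0.1, 0.0]
width: 0.492
grasp_force: 0.0
```

Request:
drive_tool(moves=[[[0,0,0],[0,0,0]],[[0,0,0],[0,0,0]],[[0,0,0],[0,0,0]],[[0,0,0],[0,0,0]],[[0,0,0],[0,0,0]],[[0,0,0],[0,0,0]],[[0,0,0],[0,0,0]],[[0,0,0],[0,0,0]]], jaw=10)

```text
time: 24.42
ee_pos: [0.3812, 0.2957, 0.1115]
tool_rot: [3.116, 0.404, 0.002]
force: [-0.4, -1.4, 5.9]
width: 0.214
grasp_force: 20.0
```

Request:
drive_tool(moves=[[[0,0,-0.3],[0,0,0]],[[0,0,-0.6],[0,0,0]],[[0,0,-0.7],[0,0,0]],[[0,0,-0.7],[0,0,0]],[[0,0,-0.7],[0,0,0]],[[0,0,-0.7],[0,0,0]],[[0,0,-0.5],[0,0,0]],[[0,0,-0.3],[0,0,0]],[[0,0,0],[0,0,0]],[[0,0,0],[0,0,0]]])

```text
time: 25.25
ee_pos: [0.3804, 0.2956, 0.2913]
tool_rot: [-3.115, -0.404, -0.001]
force: [-0.8, -0.4, -1.2]
width: 0.211
grasp_force: 20.0
```

```bash
python3 - <<'E'
from h import *
to((.6307,.139,.289),(.6307,.139,.141))
E
```

```text
t 25.25 at [0.3804 0.2956 0.2913] yaw 14.77 tilt 0.05 w 19.4 gf 20.0 F [-0.8 -0.4 -1.2]
[0.6307 0.139  0.289 ] units [5.05 5.38 0.06] norm 7.38
[0.6307 0.139  0.141 ] units [-0.  -0.   3.7] norm 3.7
```

Request:
drive_tool(moves=[[[0.2,0.21,0],[0,0,0]],[[0.45,0.48,0],[0,0,0]],[[0.55,0.59,0],[0,0,0]],[[0.55,0.59,0],[0,0,0]],[[0.55,0.59,0],[0,0,0]],[[0.55,0.59,0],[0,0,0]],[[0.55,0.59,0],[0,0,0]],[[0.55,0.59,0],[0,0,0]],[[0.5,0.53,0],[0,0,0]],[[0.35,0.37,0],[0,0,0]],[[0.18,0.19,0],[0,0,0]],[[0.07,0.06,0],[0,0,0]]])

```text
time: 26.25
ee_pos: [0.6317, 0.1366, 0.2886]
tool_rot: [3.116, 0.399, -0.005]
force: [-0.3, -0.2, -0.6]
width: 0.21
grasp_force: 20.0
```

Request:
drive_tool(moves=[[[0,0,0],[0,0,0]],[[0,0,0.3],[0,0,0]],[[0,0,0.5],[0,0,0]],[[0,0,0.6],[0,0,0]],[[0,0,0.6],[0,0,0]],[[0,0,0.5],[0,0,0]],[[0,0,0.4],[0,0,0]],[[0,0,0.3],[0,0,0]],[[0,0,0.15],[0,0,0]],[[0,0,0],[0,0,0]],[[0,0,0],[0,0,0]],[[0,0,0],[0,0,0]]])

```text
time: 27.25
ee_pos: [0.6314, 0.1395, 0.1582]
tool_rot: [-3.115, -0.404, -0.003]
force: [0.6, -0.3, -0.8]
width: 0.211
grasp_force: 20.0
```

```bash
python3 - <<'E'
from h import *
to((.6307,.139,.1435))
E
```

```text
t 27.25 at [0.6314 0.1395 0.1582] yaw 14.79 tilt 0.11 w 19.4 gf 20.0 F [ 0.6 -0.3 -0.8]
[0.6307 0.139  0.1435] units [-0.02  0.01  0.37] norm 0.37
```

Request:
drive_tool(moves=[[[-0.02,0,0.18],[0,0,0]],[[0,0,0.1],[0,0,0]],[[0,0,0.05],[0,0,0]],[[0,0,0.04],[0,0,0]],[[0,0,0],[0,0,0]],[[0,0,0],[0,0,0]]])

```text
time: 27.75
ee_pos: [0.6307, 0.1389, 0.1436]
tool_rot: [3.115, 0.403, 0.003]
force: [-2.0, -1.3, 6.3]
width: 0.213
grasp_force: 20.0
```

```bash
python3 - <<'E'
from h import *
to((.6307,.139,.1435))
E
```

```text
t 27.75 at [0.6307 0.1389 0.1436] yaw 14.75 tilt 0.1 w 19.6 gf 20.0 F [-2.  -1.3  6.3]
[0.6307 0.139  0.1435] units [ 0. -0.  0.] norm 0.0
```

Request:
drive_tool(moves=[[[0,0,0],[0,0,0]],[[0,0,0],[0,0,0]],[[0,0,0],[0,0,0]],[[0,0,0],[0,0,0]],[[0,0,0],[0,0,0]]], jaw=45)

```text
time: 28.17
ee_pos: [0.6299, 0.1387, 0.1419]
tool_rot: [-3.116, -0.404, 0.001]
force: [0.2, 0.3, 0.1]
width: 0.491
grasp_force: 0.0
```

Request:
drive_tool(moves=[[[0,0,-0.3],[0,0,0]],[[0,0,-0.6],[0,0,0]],[[0,0,-0.9],[0,0,0]],[[0,0,-0.9],[0,0,0]],[[0,0,-0.9],[0,0,0]],[[0,0,-0.5],[0,0,0]],[[-0.5,0,0],[0,0,0]],[[-0.9,0,0],[0,0,0]],[[-0.9,0,0],[0,0,0]],[[-0.5,0,0],[0,0,0]],[[0,0,0],[0,0,0]],[[0,0,0],[0,0,0]]])

```text
time: 29.17
ee_pos: [0.5217, 0.11, 0.3076]
tool_rot: [3.114, 0.403, 0.004]
force: [0.5, 1.1, 0.2]
width: 0.491
grasp_force: 0.0
```

```bash
python3 - <<'E'
from h import *
to()
C=cam('wrist');im=manip.snapshot('wrist');cv2.imwrite('pics/w9.png',im[...,::-1])
for c,h in (('blue',.096),('purple',.116),('yellow',.139),('red',.164)):
  for b in blobs(im,c,80):
    p=onplane(C,b[0],h);e=np.hypot(*(MARK[:,:2]-p[:2]).T)
    if e.min()<.03:print(c,p.round(4),'mark',e.argmin(),e.min().round(4))
E
```

```text
t 29.17 at [0.5217 0.11   0.3076] yaw 14.75 tilt 0.15 w 45.1 gf 0.0 F [0.5 1.1 0.2]
blue [ 0.6491 -0.0745  0.096 ] mark 0 0.0029
purple [ 0.6436 -0.0028  0.116 ] mark 1 0.0027
yellow [0.6361 0.0674 0.139 ] mark 2 0.002
yellow [ 0.6458 -0.0774  0.139 ] mark 0 0.0056
red [0.6285 0.1366 0.164 ] mark 3 0.0028
```

View pics/w9.png

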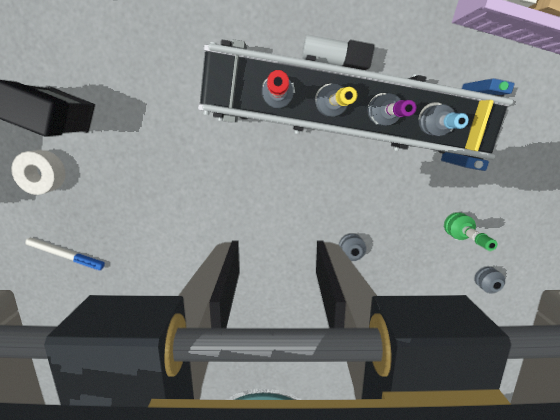

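All four stand upright on their marks: blue (455,120) by the gate, then purple (404,108), yellow (345,96) and red (278,82). Each is within 3 mm and the gripper is clear.

```bash
python3 -c "
from rig import manip
print(manip.close_job())"
```

```text
the job is handed in; nothing more can be done
None
```

The job is handed in: the blue, purple, yellow and red carriers stand upright in that order from the gate, each about 3 mm or less from its mark in the last wrist picture; the judging result was not shown.

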